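# Clamp a shock reservoir in the cam-lock stand

### The job

Lift the larger of the two gold shock reservoirs out of the parts tray, lay it gently in the saddles of the black clamping stand with its ribbed adjuster down in the slot of the yoke and its shoulder up against the yoke. Then clamp it: turn the cam knob clockwise until the spring plunger drops home into its notch, feel for it and do not force the knob on against the plunger, and let go. Leave everything else on the bench where it is.

Things in the scene. Friction and masses are not known exactly. Their poses are not given: they have to be found in the camera images.
- reservoir: The larger gold reservoir (about 0.45 kg): barrel 46 mm in diameter, 110 mm long; a silver ribbed adjuster, 24 mm in diameter and 20 mm long, stands out of one end. Origin on the axis at the barrel's mid-length, y along the barrel, adjuster at the -y end; it may be rolled about y. It starts level in one of the tray's grooves, axis 52 mm above the bench; grip it from above across the middle.
- adjuster_end (a point): Centre of the outer face of the large reservoir's adjuster, 75 mm from the reservoir's origin. The flat end of the barrel around the adjuster (20 mm further in) is the shoulder.
- small_reservoir: Bystander: a smaller gold reservoir of the same form (barrel 36 mm in diameter, 90 mm long), lying in the tray's other groove. Origin on its axis at mid-length.
- tray: Fixed black parts tray, 190 x 130 mm, 8 mm thick, with two V grooves along its y axis at x = -44 and +44 mm, each of two V supports 14 mm wide at y = -34 and +34 mm, 45 mm high. Origin at bench level under its centre. Which groove holds the large reservoir varies.
- stand: Black clamping stand bolted to the bench, z up, y along its axis from the yoke (-y end) to the tailstock with the knob (+y end, from y = 85 mm, frame 95 mm high). Origin at bench level under the clamped reservoir's middle. A steel rule, 38 mm high, runs along x = +73 mm.
- saddle_mid (a point): Where the reservoir's origin is when it is seated (72 mm above the bench; axes as the stand's, reservoir y along stand y). Two V saddles carry the barrel, each 14 mm wide, 36 mm either side of this point along y, about 65 mm high; between them the space is free for fingers down to 35 mm above the bench.
- yoke_face (a point): On the stand's axis in the yoke's inner face, against which the reservoir's shoulder bears (55 mm from saddle_mid towards -y). The yoke is a 12 mm plate, 80 mm wide, 90 mm high, with a slot 32 mm wide, open at the top, floor 52 mm above the bench, into which the adjuster goes down from above.
- pad: Rubber pad, 32 mm in diameter, pushed by the cam towards -y against the reservoir's plain end. Origin at the centre of its face, at y = 60.2 mm minus 12 mm x sine of the knob's angle, in the stand: 6 to 8 mm more room than the 110 mm barrel needs at the start. It is sprung: it bears 2 N at first touch and 2.5 N more per mm.
- cam_knob (a joint): Angle of the cam knob (rad), growing clockwise from above. Starts between -0.25 and -0.05 (open). The notch comes under the plunger somewhere from 0.65 to 1.25, at a setting that can be neither seen nor read. Turning takes 0.3 to 0.6 N m and it stays where it is left. When the plunger has dropped, the knob has about 0.1 rad of play, then meets the hard side of the notch.
- knob_grip (a point): Middle of the knob's grip, on its upright axis, 125 mm from saddle_mid towards +y, 139 mm above the bench. The grip is an upright flat bar 54 mm long (the point's x), 14 mm thick (the point's y), from 122 to 156 mm above the bench; a round skirt 71 mm in diameter lies below it.
- plunger: Spring plunger: a 7 mm pin along the stand's y, on the far (+y) side of the knob, 102 mm above the bench, with a black pull knob 18 mm in diameter outside. Origin on its axis: at y = 176 mm of the stand while it rides on the ring, 171 mm when home in the notch (the 5 mm gap between pull knob and bush closes). It may bear 25 N: about 0.6 N m at the knob above the turning torque.
- solvent_bottle: Bystander: white plastic bottle, 84 mm in diameter, 200 mm high; origin at the centre of its foot.
- wrench: Bystander: steel wrench 170 mm long, 7 mm thick, lying on the bench; origin at mid-length on the bench.
- screwdriver: Bystander: black-handled screwdriver 200 mm long lying on the bench; origin at mid-length on the bench.
- spring_collar: Bystander: gold spring collar, a ring of 62 mm outer diameter, 12 mm high, lying flat; origin at the centre of its underside.
- bump_rubber: Bystander: black bump rubber, 34 mm in diameter, 24 mm high, with a bore; origin at the centre of its underside.
Mind the look-alikes: they are no part of the job. What is shaped like the reservoir but blue or green is not meant.

How it is judged:
By the outcome, as a careful person would: the job done as asked, in the order asked, and still so for the second after the job is handed in, with the robot touching nothing.
It also fails if it takes over 64 s, if anything falls off the work surface, if the arm or the gripper's body presses on something with over 40 N, if the wrist force passes 120 N, or if a joint passes its speed limit or range.

### The arm

A 7-joint arm with a two-finger parallel gripper is mounted at the origin on the work surface. World frame = base frame: x ahead of the robot, y to its left, z up, the work surface at z = 0. Lengths are in m, angles in rad, forces in N, time in s.
With the tool pointing down it reaches from about 0.35 to 0.9 m from the base axis. Payload 8.1 kg.
Tool frame: the origin (TCP) lies between the finger pads; the fingertips stand 25 mm ahead of it and the grasp point (between the pads) lies 6 mm ahead of it (manip.finger_overhang is the distance from the TCP to the fingertips, in m); z points along the fingers, y is the line along which they close (so a half turn about z gives the same grasp; the last joint's range is limited). The gripper opens to 85 mm and grips with 20 to 120 N. Pads are 22 mm wide; open, the fingers measure 114 mm over their backs; the gripper's body (76 mm by 85 mm) begins 54 mm behind the grasp point. The pads swing forward as they close: fully open they stand 13 mm farther back than shut.
Start: joints at [1.022, 0.434, 0.025, 1.573, -0.012, 1.134, -0.075], TCP at [0.269, -0.564, 0.256] pointing down, gripper open.
Joint ranges: [-2.62, 2.62], [-0.44, 2.09], [-1.27, 1.32], [0.08, 2.57], [-1.32, 4.46], [0.12, 2], [-2.74, 2.74]. Speed limits (rad/s): [2.22, 2.22, 3.01, 3.01, 3.14, 3.14, 3.14].

### API

Orientations are given as a unit quaternion [w, x, y, z].
In Python, from plant import status, imaging, manip gives the robot as it stands.
- The arm moves only by the tool carry_out, never from a script. Its argument "rows" is text: rows parted by semicolons, each of 5 numbers parted by spaces: the closure, from 0 (fully open) to 1 (shut), then the shift along the world's x, y, z in m, then the turn about the world's z in degrees. A call has exactly 8 rows; each row shifts and turns the commanded pose from where the row before left it; what a row does not reach is not made up. A row lasts 1/10 s, in which the tool goes at most 50 mm and 8.59 degrees, less where a joint would pass 70% of its speed; a pose out of reach is approached as far as the arm can. A call with a gripper value outside its range is refused whole. The fingers move at their own pace and stop on an object; "newtons" is the grip in N (left out, the last holds). Time passes only in rows, so rows that do not move let the fingers close, or fill a call up. It gives the time, the measured TCP pose, the force, the opening and the grip force at its end, in the units of the state.
- status.get_state(): the state, without advancing time (a new reading comes with each control period).
- imaging.get_image(name): name is "scene" or "side" or "wrist"; returns the picture (400x640x3 uint8, red, green, blue); there is no depth.
- imaging.get_calibration(name): a dict with "fovy" (degrees; the focal length in pixels is half the picture's height over the tangent of half this angle, whatever the lens; pixels are square), "cx", "cy" (the principal point, pixels), "T" (4x4, takes a point from camera to world coordinates); the wrist camera has in their place "T_tool_cam" (4x4, takes a point from camera to tool coordinates, whose origin is the TCP and whose axes are the flange's). Camera axes: x right, y down, z forward; pixel columns grow to the right and rows downward; lengths in m; the calibration is good to about 2 mm. The wrist camera is an equidistant fisheye: a pixel r from the principal point sees the ray r / f radians off the axis. A picture is of the moment at which its call begins: read the wrist's pose just before it. get_calibration takes no time and is no camera call.
- manip.finish_job(): hands the job in; it is judged then, once.
The state is a dict: "t": time; "joint_pos": joint angles; "qd": joint speeds; "effort": joint torques, N m; "tcp_pos": TCP position; "tool_rot": TCP orientation; "wrist_force": force on the tool from outside, world axes, zero at the start; "moment": the same for the moment, N m; "finger_gap": finger opening in m; "grip_force": force on a finger pad.
Only numpy, scipy, OpenCV 4.12 (cv2) and the standard library are available. Lean on these libraries where they do the work, as an engineer would, in place of code of your own. Each camera call takes 0.05 s, during which the arm holds its last target. There are 200 camera calls.

## Working session

There is one attempt and no reset: what is moved stays moved. The work goes in short steps, Python scripts to look and compute and a tool call to move; the robot and the scene stay as the last step left them, time stands still between calls to the robot, and variables do not carry over. Pictures are saved under pics/ and viewed, at most 10 in all, crops included, and the job is handed in when it is done.

Besides the shell and the picture viewer there is one more tool, called as a command line: name --argument value ..., lists and objects as JSON in quotes. carry_out: Moves the arm, as the interface text tells. Its arguments: {"type":"object","properties":{"rows":{"type":"string"},"newtons":{"type":"number"}},"required":["rows"]}

```bash
ls; mkdir -p pics; python3 - <<'E'
from plant import status, imaging, manip
import cv2, numpy as np
s=status.get_state(); print(s)
for n in ("scene","side","wrist"):
    im=imaging.get_image(n); cv2.imwrite(f"pics/{n}0.png",im[:,:,::-1]); c=imaging.get_calibration(n); print(n,c)
print(manip.finger_overhang)
E
```

```text
pics
{'t': 0.0, 'joint_pos': array([ 1.02237742,  0.43523978,  0.02501165,  1.57412674, -0.01163092,
        1.1340401 , -0.07509844]), 'qd': array([ 0.00049288,  0.00074949,  0.00011432, -0.00050431,  0.00061177,
        0.00138858,  0.00144792]), 'effort': array([-1.81292339e-04, -6.70469785e+01,  1.02498762e+00, -3.16206229e+01,
        1.55077240e-02,  1.24487502e-02, -5.59914849e-05]), 'tcp_pos': array([ 0.26922272, -0.56349332,  0.2555045 ]), 'tool_rot': array([-7.95369265e-04,  9.75270954e-01,  2.21011018e-01, -2.51500149e-04]), 'wrist_force': array([-0.20711086,  0.13463296, -0.3132694 ]), 'moment': array([-0.03422654, -0.02002062, -0.02901082]), 'grip_force': 0.0, 'finger_gap': 0.08535146311481023}
scene {'fovy': 52.56184150969932, 'cx': 323.5043176516059, 'cy': 200.1986169883418, 'T': array([[-0.15343594,  0.58664732, -0.7951744 ,  1.31793862],
       [ 0.98814908,  0.09462191, -0.12086392,  0.00780896],
       [ 0.00433643, -0.80429572, -0.59421342,  0.70025943],
       [ 0.        ,  0.        ,  0.        ,  1.        ]])}
side {'fovy': 52.35115377698497, 'cx': 315.7790307317701, 'cy': 199.8396151407334, 'T': array([[-0.94925995, -0.16063556,  0.27037339,  0.23624192],
       [-0.31447077,  0.47471325, -0.82204347,  0.82107223],
       [ 0.00369958, -0.86535747, -0.50114147,  0.67845009],
       [ 0.        ,  0.        ,  0.        ,  1.        ]])}
wrist {'fovy': 65.70646984690485, 'cx': 321.1642003296386, 'cy': 197.94651873408043, 'T_tool_cam': array([[ 5.02749891e-04, -9.46278264e-01, -3.23353050e-01,
         8.41705574e-02],
       [ 9.99999853e-01,  4.10341125e-04,  3.53956550e-04,
         1.10594570e-03],
       [-2.02256335e-04, -3.23353180e-01,  9.46278331e-01,
        -1.17977551e-01],
       [ 0.00000000e+00,  0.00000000e+00,  0.00000000e+00,
         1.00000000e+00]])}
0.025
```

View pics/scene0.png

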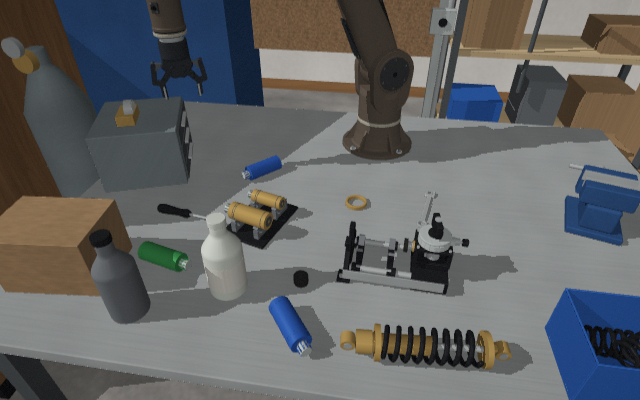

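View pics/side0.png

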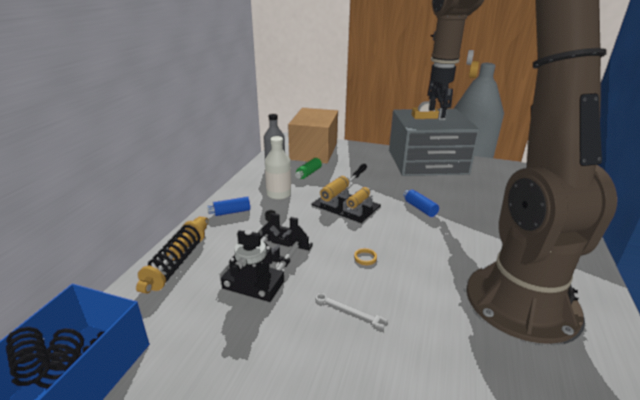

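The scene picture shows two gold reservoirs in the tray at (248,214) and (268,199). In the side view they are at (335,190) and (357,198).

Things that could be mistaken for the target (scene pixels):
- gold reservoir (248,214), which looks larger
- gold reservoir (268,199), which looks smaller
- blue ones at (262,167) and (290,325)
- green one at (163,256)
- gold coil-over (430,345)
- gold collar (357,202)

The stand has its yoke at (350,243) and its knob at (435,235), with the plunger at (465,243).

```bash
cat > h.py <<'E'
from plant import status, imaging, manip
import cv2, numpy as np
from scipy.spatial.transform import Rotation as R
def snap(n,f=None):
    s=status.get_state(); im=imaging.get_image(n)[:,:,::-1].copy()
    if f: cv2.imwrite(f"pics/{f}.png",im)
    return s,im
def Ttool(s):
    q=s['tool_rot']; T=np.eye(4); T[:3,:3]=R.from_quat([q[1],q[2],q[3],q[0]]).as_matrix(); T[:3,3]=s['tcp_pos']; return T
def cam(n,s=None):
    c=imaging.get_calibration(n); f=200/np.tan(np.radians(c['fovy']/2))
    return c, f, (c['T'] if n!='wrist' else Ttool(s)@c['T_tool_cam'])
def ray(n,uv,s=None):
    c,f,T=cam(n,s); x,y=(uv[0]-c['cx'])/f,(uv[1]-c['cy'])/f
    if n=='wrist':
        r=np.hypot(x,y); k=np.sin(r)/max(r,1e-9); d=np.array([x*k,y*k,np.cos(r)])
    else: d=np.array([x,y,1.])
    d=T[:3,:3]@d; return T[:3,3],d/np.linalg.norm(d)
def plane(n,uv,z,s=None):
    o,d=ray(n,uv,s); return o+d*(z-o[2])/d[2]
def tri(*rs):
    A=0;b=0
    for o,d in rs:
        P=np.eye(3)-np.outer(d,d); A=A+P; b=b+P@o
    p=np.linalg.solve(A,b); return p,[float(np.linalg.norm((np.eye(3)-np.outer(d,d))@(p-o))) for o,d in rs]
def proj(n,p,s=None):
    c,f,T=cam(n,s); q=T[:3,:3].T@(np.asarray(p)-T[:3,3])
    if n=='wrist':
        r=np.hypot(q[0],q[1]); k=np.arctan2(r,q[2])/max(r,1e-9); return c['cx']+f*q[0]*k,c['cy']+f*q[1]*k
    return c['cx']+f*q[0]/q[2],c['cy']+f*q[1]/q[2]
def gold(im):
    h=cv2.cvtColor(im,cv2.COLOR_BGR2HSV); return cv2.inRange(h,(10,90,60),(28,255,255))
def blobs(m,amin=60):
    n,l,st,ce=cv2.connectedComponentsWithStats(m)
    return [(i,st[i].tolist(),ce[i].round(1).tolist()) for i in range(1,n) if st[i][4]>amin],l
E
python3 - <<'E'
from h import *
a=cv2.imread("pics/scene0.png");b=cv2.imread("pics/side0.png")
for n,im in(("scene",a),("side",b)):
    bl,l=blobs(gold(im)); 
    for x in bl: print(n,x[1:], plane(n,x[2],.052).round(3))
print("large",tri(ray("scene",(248,214)),ray("side",(335,190))))
print("small",tri(ray("scene",(268,199)),ray("side",(357,198))))
print("knob",tri(ray("scene",(437,220)),ray("side",(251,238))))
print("yoke bench",plane("scene",(345,283),0),"knob",plane("scene",(436,232),.12),plane("scene",(465,243),.102))
k=cv2.resize(a[175:255,210:310],None,fx=4,fy=4,interpolation=2); k2=cv2.resize(b[165:225,300:400],None,fx=4,fy=4,interpolation=2)
k3=cv2.resize(a[185:300,330:480],None,fx=4,fy=4)
cv2.imwrite("pics/c1.png",np.vstack([k,k2])); cv2.imwrite("pics/c2.png",k3)
E
```

```text
scene ([31, 0, 56, 94, 1281], [56.3, 43.3]) [-0.774 -1.83   0.052]
scene ([250, 0, 102, 53, 4554], [298.6, 25.0]) [-1.415 -0.577  0.052]
scene ([383, 0, 57, 56, 2236], [411.3, 24.6]) [-1.552  0.146  0.052]
scene ([461, 0, 72, 50, 3019], [495.1, 23.7]) [-1.673  0.695  0.052]
scene ([15, 8, 18, 39, 131], [22.8, 28.5]) [-1.033 -2.254  0.052]
scene ([0, 12, 16, 28, 126], [6.1, 29.5]) [-0.994 -2.336  0.052]
scene ([579, 14, 61, 42, 1983], [613.7, 34.2]) [-1.522  1.367  0.052]
scene ([10, 49, 30, 50, 646], [24.0, 68.5]) [-0.366 -1.695  0.052]
scene ([0, 68, 132, 227, 11620], [50.3, 231.8]) [ 0.683 -0.758  0.052]
scene ([557, 75, 83, 88, 4529], [603.9, 109.6]) [-0.31   0.862  0.052]
scene ([262, 78, 95, 15, 898], [308.7, 85.1]) [-0.377 -0.318  0.052]
scene ([408, 87, 18, 10, 155], [416.4, 91.6]) [-0.378  0.146  0.052]
scene ([499, 92, 10, 11, 73], [503.9, 96.0]) [-0.389  0.504  0.052]
scene ([115, 105, 24, 22, 327], [126.1, 117.5]) [ 0.057 -0.925  0.052]
scene ([251, 189, 34, 21, 382], [266.9, 198.7]) [ 0.468 -0.276  0.052]
scene ([345, 195, 22, 15, 169], [355.8, 202.2]) [ 0.446 -0.037  0.0
[... 821 characters left out ...]
 0.052]
side ([184, 217, 23, 24, 238], [198.3, 225.4]) [0.838 0.032 0.052]
side ([169, 246, 12, 13, 66], [174.9, 251.7]) [0.828 0.154 0.052]
side ([354, 249, 23, 16, 196], [365.2, 256.5]) [0.37  0.02  0.052]
side ([136, 265, 30, 28, 579], [150.0, 279.0]) [0.821 0.259 0.052]
large (array([ 0.53847893, -0.30569874,  0.04556637]), [0.0044812572037708975, 0.004481257203770993])
small (array([ 0.45962688, -0.27548512,  0.04344379]), [0.0013659832181372555, 0.001365983218137328])
knob (array([0.60855171, 0.1506054 , 0.14385942]), [0.0025066769506791394, 0.002506676950679125])
yoke bench [ 0.68695991 -0.03750145  0.        ] knob [0.61779434 0.15021608 0.12      ] [0.62337986 0.21469812 0.102     ]
```

View pics/c1.png

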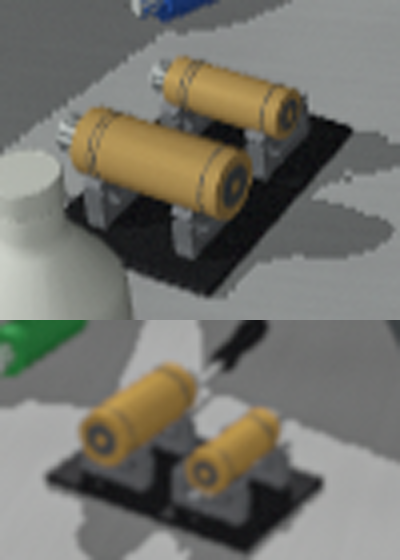

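The crop confirms the front reservoir, scene (248,214), is clearly the larger one. Its adjuster is at the left and its plain end faces right. I'll get the axis direction and view the stand.

```bash
python3 - <<'E'
from h import *
e,r=tri(ray("scene",(269,220.7)),ray("side",(325,194.6)));print("plain end",e,r)
a=plane("scene",(226.5,209.5),.052);print("adj",a); v=e-a
print(np.degrees(np.arctan2(v[1],v[0])),np.linalg.norm(v[:2]), e[:2]-.055*v[:2]/np.linalg.norm(v[:2]))
E
```

```text
plain end [ 0.5572777  -0.24671642  0.05171301] [0.0004352055598953434, 0.00043520555989544173]
adj [ 0.53106616 -0.36755251  0.052     ]
77.76111191657226 0.1236462913728826 [ 0.54561836 -0.3004664 ]
```

View pics/c2.png

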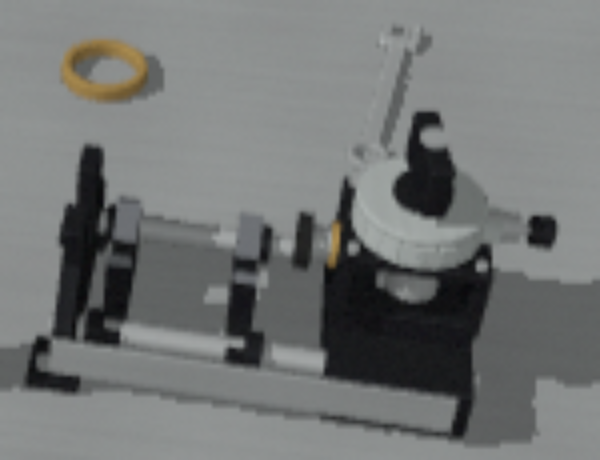

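The crop shows the yoke at the left, the saddles at about (125,210) and (250,230), the pad at (300,240), the knob bar at (430,165) and the plunger at (540,230). Next I'll move above the reservoir.

carry_out --rows "0 0.034 0.033 0 6.5;0 0.034 0.033 0 6.5;0 0.034 0.033 0 6.5;0 0.034 0.033 0 6.5;0 0.034 0.033 0 6.5;0 0.034 0.033 0 6.5;0 0.034 0.033 0 6.5;0 0.034 0.033 0 6.5"

```text
t: 0.95
tcp_pos: [0.5425, -0.2985, 0.2562]
tool_rot: [-0.0, 0.778, 0.628, -0.0]
wrist_force: [1.1, -0.9, -0.1]
finger_gap: 0.0851
grip_force: 0.0
```

```bash
python3 - <<'E'
from h import *
s,im=snap("wrist","w1"); np.save("s1.npy",s,allow_pickle=True)
print(s['tcp_pos'],proj("wrist",(0.5456,-0.3005,.052),s))
for x in blobs(gold(im),200)[0]: print(x[1:],plane("wrist",x[2],.052,s).round(4))
print("bottle",tri(ray("scene",(216,222)),ray("side",(277,143))),plane("scene",(227,290),0))
E
```

```text
[ 0.54245326 -0.29847849  0.256226  ] (np.float64(323.18534733029435), np.float64(175.15438588434327))
([135, 0, 43, 28, 458], [155.1, 13.7]) [ 0.4019 -0.0724  0.052 ]
([300, 118, 51, 111, 4571], [324.1, 170.9]) [ 0.5475 -0.2961  0.052 ]
([227, 126, 35, 86, 2696], [244.5, 167.9]) [ 0.4637 -0.2739  0.052 ]
([470, 288, 84, 78, 1225], [518.6, 318.6]) [ 0.8089 -0.5964  0.052 ]
([0, 301, 16, 32, 212], [6.1, 318.8]) [-0.3089 -0.4731  0.052 ]
([441, 353, 46, 47, 1530], [463.4, 379.7]) [ 0.7163 -0.7192  0.052 ]
bottle (array([ 0.73474534, -0.29687457,  0.18380966]), [0.0010740930454169635, 0.0010740930454168954]) [ 7.48974065e-01 -2.95744218e-01  1.11022302e-16]
```

View pics/w1.png

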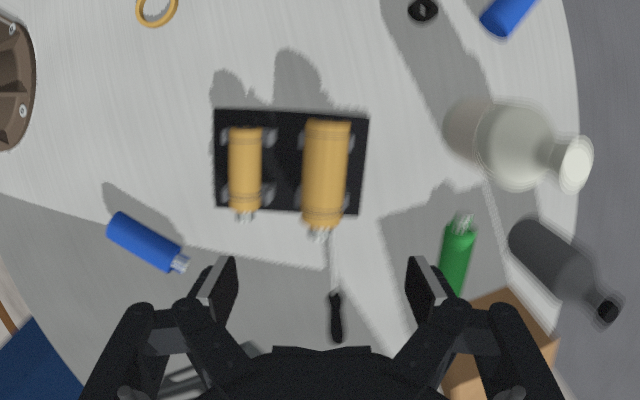

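The wrist view shows the large reservoir at (325,170) with its adjuster at (319,238), and the small one at (245,168). The screwdriver lies just below at (335,300). Now I'll fit its axis.

```bash
python3 - <<'E'
from h import *
s=np.load("s1.npy",allow_pickle=True).item(); im=cv2.imread("pics/w1.png")
m=gold(im); m[:, :290]=0; m[:,360:]=0; m[:112]=0; m[240:]=0
mid=[]
for r in range(128,216,4):
    c=np.flatnonzero(m[r]); mid.append(((c[0]+c[-1]+1)/2,r,c[-1]-c[0]+1))
P=np.array([plane("wrist",q[:2],.052,s)[:2] for q in mid])
k=np.polyfit(P[:,1],P[:,0],1); print("heading",np.degrees(np.arctan2(1,k[0])),"x at y=-.3",np.polyval(k,-.3),np.ptp(np.polyval(k,P[:,1])-P[:,0]))
print("widths",mid[3][2],mid[-3][2])
rows=np.flatnonzero(m.any(1));print(rows[0],rows[-1])
u=lambda r: np.polyval(np.polyfit([q[1] for q in mid],[q[0] for q in mid],1),r)
# plain end top edge: silhouette between z .052-.075, shoulder bottom edge visible
for z in (.052,.075): print(z,[plane("wrist",(u(r),r),z,s)[:2].round(4) for r in (rows[0],rows[-1],238)])
cr=cv2.resize(im[105:250,285:365],None,fx=4,fy=4); cv2.imwrite("pics/c3.png",cr)
# cross-check: triangulate end points wrist+scene
print(tri(ray("wrist",(u(170),170),s),ray("scene",(249,214.5))))
E
```

```text
heading 73.8014671487317 x at y=-.3 0.5469591151782839 0.0032469764033604687
widths 44 41
118 228
0.052 [array([ 0.5639, -0.2418]), array([ 0.5294, -0.3605]), array([ 0.5258, -0.3728])]
0.075 [array([ 0.5637, -0.2401]), array([ 0.5317, -0.3503]), array([ 0.5284, -0.3617])]
(array([ 0.54919122, -0.29714075,  0.05785642]), [0.003268052164853366, 0.0032680521648534595])
```

carry_out --rows "0 0.005 0.0025 -0.02 -3;0 0 0 -0.03 0;0 0 0 -0.03 0;0 0 0 -0.03 0;0 0 0 0 0;0 0 0 0 0;0 0 0 0 0;0 0 0 0 0"

```text
t: 1.8
tcp_pos: [0.5474, -0.2979, 0.1481]
tool_rot: [0.001, 0.796, 0.605, 0.001]
wrist_force: [-0.3, 0.6, 0.4]
finger_gap: 0.0857
grip_force: 0.0
```

```bash
python3 - <<'E'
from h import *
s,im=snap("wrist","w2"); np.save("s2.npy",s,allow_pickle=True)
print(s['tcp_pos'],s['tool_rot'])
m=gold(im); b,l=blobs(m,1000); print(b)
x0,y0=proj("wrist",(.5475,-.296,.06),s); i=l[int(y0),int(x0)]; m=(l==i)
rows=np.flatnonzero(m.any(1)); print(rows[0],rows[-1]); mid=[]
for r in range(rows[0]+8,rows[-1]-8,3):
    c=np.flatnonzero(m[r]); mid.append(((c[0]+c[-1]+1)/2,r))
P=np.array([plane("wrist",q,.052,s)[:2] for q in mid])
k=np.polyfit(P[:,1],P[:,0],1); print("heading",np.degrees(np.arctan2(1,k[0])),"x at y=-.296",np.polyval(k,-.296),np.ptp(np.polyval(k,P[:,1])-P[:,0]))
u=lambda r: np.polyval(np.polyfit([q[1] for q in mid],[q[0] for q in mid],1),r)
for z in (.052,.075): print(z,[plane("wrist",(u(r),r),z,s)[:2].round(4) for r in (rows[0],rows[-1])])
s1=np.load("s1.npy",allow_pickle=True).item()
print("height check shoulder", tri(ray("wrist",(u(rows[-1]),rows[-1]),s),ray("wrist",(322,228),s1)))
E
```

```text
[ 0.54740345 -0.29788011  0.14814953] [1.29166192e-03 7.95860611e-01 6.05478134e-01 6.69942685e-04]
[(2, [284, 138, 67, 27, 1332], [316.5, 152.5]), (12, [284, 162, 65, 132, 7356], [315.0, 224.1]), (13, [180, 173, 53, 83, 3308], [206.4, 214.3]), (15, [528, 318, 76, 82, 2745], [564.8, 363.4]), (17, [450, 355, 37, 45, 1179], [466.9, 379.4])]
162 293
heading 73.4117164615989 x at y=-.296 0.5456208163467084 0.0017428787258590983
0.052 [array([ 0.5557, -0.2622]), array([ 0.5237, -0.3694])]
0.075 [array([ 0.5573, -0.2575]), array([ 0.5288, -0.3531])]
height check shoulder (array([ 0.53355297, -0.34298715,  0.09051103]), [0.001596650796468963, 0.0015966507964689997])
```

carry_out --rows "0 -0.002 0 -0.03 -1;0 0 0 -0.03 0;0 0 0 -0.02 0;0 0 0 -0.01 0;0 0 0 0 0;1 0 0 0 0;1 0 0 0 0;1 0 0 0 0" --newtons 50

```text
t: 2.65
tcp_pos: [0.5434, -0.2973, 0.0574]
tool_rot: [-0.001, 0.801, 0.598, -0.001]
wrist_force: [4.0, -0.4, 17.1]
finger_gap: 0.0452
grip_force: 47.8
```

carry_out --rows "1 0 0 0 0;1 0 0 0 0;1 0 0 0 0;1 0 0 0 0;1 0 0 0 0;1 0 0 0 0;1 0 0 0 0;1 0 0 0 0"

```text
t: 3.45
tcp_pos: [0.5434, -0.2973, 0.0576]
tool_rot: [-0.0, 0.801, 0.598, -0.001]
wrist_force: [-7.0, 3.3, 10.3]
finger_gap: 0.0449
grip_force: 49.9
```

carry_out --rows "1 0 0 0.015 0;1 0 0 0.025 0;1 0 0 0.04 0;1 0 0 0.04 0;1 0 0 0.04 0;1 0 0 0.03 0;1 0 0 0 0;1 0 0 0 0"

```text
t: 4.25
tcp_pos: [0.5445, -0.2974, 0.2473]
tool_rot: [0.001, 0.801, 0.599, 0.0]
wrist_force: [-0.6, -0.2, -5.0]
finger_gap: 0.0445
grip_force: 52.4
```

```bash
python3 - <<'E'
from h import *
a=cv2.imread("pics/scene0.png")
# stand estimates from scene0
k=lambda x,y:(330+x/4,185+y/4)
print("rule ends z.038",plane("scene",k(45,345),.038),plane("scene",k(460,400),.038))
print("plunger knob",plane("scene",k(541,231),.102)); print("knob top",plane("scene",k(430,120),.156),plane("scene",k(432,215),.122))
print("pad",plane("scene",k(305,240),.072))
print("saddle tops",plane("scene",k(128,205),.065),plane("scene",k(250,220),.065))
s,im=snap("wrist","w3");np.save("s3.npy",s,allow_pickle=True);print(s['tcp_pos'],s['wrist_force'],s['moment'],s['finger_gap'])
snap("scene","sc3")
E
```

```text
rule ends z.038 [ 0.68823862 -0.04711603  0.038     ] [0.69303899 0.17776382 0.038     ]
plunger knob [0.62246434 0.21533787 0.102     ]
knob top [0.60356368 0.1483569  0.156     ] [0.64194399 0.15246489 0.122     ]
pad [0.61663116 0.09205085 0.072     ]
saddle tops [ 0.59470842 -0.00987101  0.065     ] [0.59658204 0.06143593 0.065     ]
[ 0.54451363 -0.29742619  0.24729317] [-0.59621465 -0.15547884 -4.96888005] [0.03275647 0.05445079 0.0090226 ] 0.044505379623931016
```

carry_out --rows "1 0.01 0.03 0.005 3;1 0.01 0.03 0 4;1 0.01 0.03 0 4;1 0.015 0.04 0 4;1 0.015 0.04 0 0;1 0.01 0.02 0 0;1 0 0 0 0;1 0 0 0 0"

```text
t: 5.15
tcp_pos: [0.6138, -0.1071, 0.2497]
tool_rot: [-0.001, 0.716, 0.698, -0.001]
wrist_force: [-0.3, -0.0, -3.3]
finger_gap: 0.0447
grip_force: 52.3
```

```bash
python3 - <<'E'
from h import *
s,im=snap("wrist","w4");np.save("s4.npy",s,allow_pickle=True);print(s['tcp_pos'],s['tool_rot'])
s,im=snap("scene","sc4")
E
```

```text
[ 0.61380976 -0.10710115  0.24965416] [-0.00105372  0.71561495  0.69849345 -0.0010152 ]
```

View pics/w4.png

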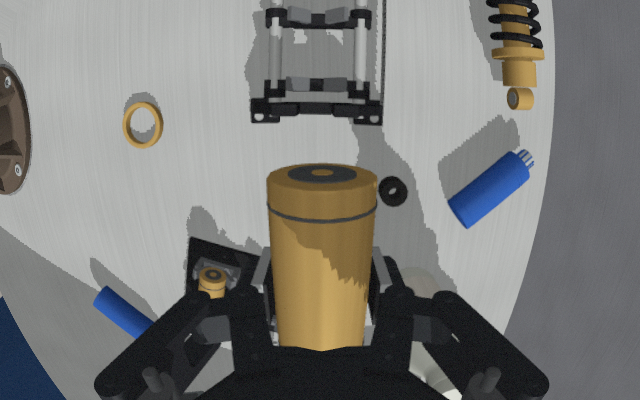

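The held reservoir has its plain end at (322,172), with the adjuster hidden beneath the gripper. The yoke is at (317,108), and the first saddle is behind it at (317,85). I'll take a second view from further along.

carry_out --rows "1 0 0.03 0.01 0;1 0 0.04 0.01 0;1 0 0.03 0.01 0;1 0 0 0 0;1 0 0 0 0;1 0 0 0 0;1 0 0 0 0;1 0 0 0 0"

```text
t: 6.05
tcp_pos: [0.6143, -0.0089, 0.2809]
tool_rot: [-0.0, 0.717, 0.697, -0.0]
wrist_force: [0.2, 0.4, -3.9]
finger_gap: 0.0446
grip_force: 52.3
```

```bash
python3 - <<'E'
from h import *
s,im=snap("wrist","w5");np.save("s5.npy",s,allow_pickle=True);print(s['tcp_pos'],s['tool_rot'])
a=cv2.imread("pics/w4.png")
A=cv2.resize(a[0:130,235:395],None,fx=2.5,fy=2.5,interpolation=2)
B=cv2.resize(im[0:200,235:395],None,fx=2.5,fy=2.5,interpolation=2)
C=np.zeros((500,800,3),np.uint8);C[:A.shape[0],:400]=A;C[:500,400:]=B
cv2.imwrite("pics/c5.png",C)
E
```

```text
[ 0.61432934 -0.00885392  0.28090321] [-8.36640796e-05  7.16757371e-01  6.97322530e-01 -3.90937862e-04]
```

View pics/c5.png

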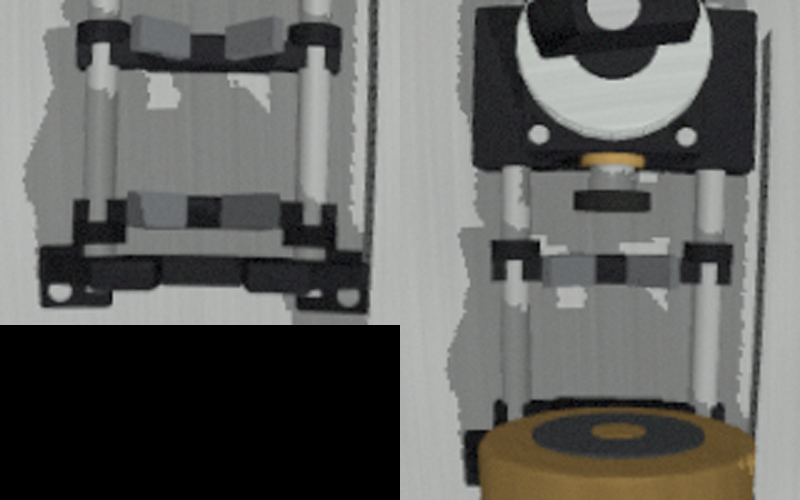

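The left crop shows the yoke (205,270), the near saddle (204,211) and the far saddle (208,36). The right crop shows the far saddle (611,270), the pad (612,200), the tailstock screws (539,134) and (686,137), and the knob skirt centred near (614,45).

```bash
python3 - <<'E'
from h import *
s4=np.load("s4.npy",allow_pickle=True).item();s5=np.load("s5.npy",allow_pickle=True).item()
A=lambda x,y:(235+x/2.5,y/2.5); B=lambda x,y:(235+(x-400)/2.5,y/2.5)
P=lambda n,p:print(n,p[:3].round(4))
for n,a,b in(("L far saddle front corner",(133,48),(543,286)),("R",(283,52),(678,286)),("L back",(132,15),(545,254)),("R back",(281,20),(671,256))):
    p,r=tri(ray("wrist",A(*a),s4),ray("wrist",B(*b),s5)); print(n,p.round(4),np.round(r,4))
    P("  w5 z.065",plane("wrist",B(*b),.065,s5))
for n,a in(("near L f",(128,226)),("near R f",(281,229)),("near L b",(130,192)),("near R b",(278,194)),): P(n,plane("wrist",A(*a),.065,s4))
for n,a in(("screwL",(539,134)),("screwR",(686,137)),("tail L corner",(474,164)),("tail R corner",(755,172))): P(n,plane("wrist",B(*a),.095,s5))
P("pad",plane("wrist",B(612,200),.080,s5))
P("yoke L inner top",plane("wrist",A(158,260),.09,s4));P("yoke R",plane("wrist",A(245,262),.09,s4))
P("yokeL outer",plane("wrist",A(52,250),.09,s4));P("yokeR outer",plane("wrist",A(362,256),.09,s4))
for a in((517,45),(712,45),(614,137)): P("skirt",plane("wrist",B(*a),.115,s5))
# reservoir in hand: plain end, axis
im=cv2.imread("pics/w4.png"); m=gold(im); b,l=blobs(m,1500); print([x[1:] for x in b])
m[:150]=0; mid=[]
for r in range(228,330,6):
    c=np.flatnonzero(m[r,262:380])+262; mid.append(((c[0]+c[-1]+1)/2,r,c[-1]-c[0]))
print(mid[::5])
T=Ttool(s4); q=np.array([(T[:3,:3].T@(plane("wrist",x[:2],s4['tcp_pos'][2]-.006,s4)-T[:3,3]))[:2] for x in mid]); print("tool frame axis",q[::5].round(4),"angle",np.degrees(np.polyfit(q[:,0],q[:,1],1)[0]))
print("plain end top edge (tool)",T[:3,:3].T@(plane("wrist",(322,165),s4['tcp_pos'][2]-.006-.023,s4)-T[:3,3]))
print("plain end centre",T[:3,:3].T@(plane("wrist",(322,172.5),s4['tcp_pos'][2]-.006,s4)-T[:3,3]))
E
```

```text
L far saddle front corner [0.5861 0.0547 0.0607] [0.0003 0.0003]
  w5 z.065 [0.5862 0.0549 0.065 ]
R [0.6448 0.0527 0.0553] [0.0002 0.0002]
  w5 z.065 [0.6439 0.0533 0.065 ]
L back [0.5868 0.0686 0.0614] [0.0005 0.0005]
  w5 z.065 [0.5876 0.0687 0.065 ]
R back [0.643  0.0661 0.0572] [0.0014 0.0014]
  w5 z.065 [0.6411 0.0663 0.065 ]
near L f [ 0.583  -0.0178  0.065 ]
near R f [ 0.6418 -0.0205  0.065 ]
near L b [ 0.5842 -0.0044  0.065 ]
near R b [ 0.6409 -0.0068  0.065 ]
screwL [0.5896 0.1168 0.095 ]
screwR [0.6458 0.114  0.095 ]
tail L corner [0.5639 0.1065 0.095 ]
tail R corner [0.6724 0.1003 0.095 ]
pad [0.6168 0.0902 0.08  ]
yoke L inner top [ 0.5961 -0.031   0.09  ]
yoke R [ 0.6269 -0.0326  0.09  ]
yokeL outer [ 0.5581 -0.0254  0.09  ]
yokeR outer [ 0.6688 -0.0304  0.09  ]
skirt [0.5844 0.1485 0.115 ]
skirt [0.6544 0.1466 0.115 ]
skirt [0.6183 0.1117 0.115 ]
[([492, 40, 53, 47, 1664], [518.2, 62.4]), ([267, 164, 110, 56, 4282], [321.6, 194.9]), ([269, 210, 106, 142, 12227], [320.7, 281.0])]
[(np.float64(322.0), 228, np.int64(103)), (np.float64(321.5), 258, np.int64(100)), (np.float64(321.5), 288, np.int64(94)), (np.float64(320.5), 318, np.int64(88))]
tool frame axis [[ 0.0263  0.0018]
 [ 0.0111  0.0016]
 [-0.0059  0.0016]
 [-0.0254  0.0011]] angle 0.41354524103039564
plain end top edge (tool) [0.04932962 0.00178784 0.02899583]
plain end centre [0.05135995 0.00174392 0.0059959 ]
```

carry_out --rows "1 -0.002 0.02 0 -0.7;1 0 0.02 -0.01 0;1 0 0 -0.03 0;1 0 0 -0.04 0;1 0 0 -0.04 0;1 0 0 -0.02 0;1 0 0 0 0;1 0 0 0 0"

```text
t: 6.9
tcp_pos: [0.6129, 0.0324, 0.1419]
tool_rot: [0.0, 0.72, 0.693, 0.0]
wrist_force: [1.4, 0.6, -4.4]
finger_gap: 0.0448
grip_force: 52.2
```

```bash
python3 - <<'E'
from h import *
s,im=snap("wrist","w6");np.save("s6.npy",s,allow_pickle=True);print(s['tcp_pos'],s['tool_rot'],s['wrist_force'],s['moment'])
_,sc=snap("scene","sc6"); _,sd=snap("side","sd6")
C=np.zeros((600,800,3),np.uint8)
C[:300,:400]=im[100:400:1,120:520][:300]
a=cv2.resize(sc[185:300,330:480],(400,307))[:300]; C[:300,400:]=a
b=cv2.resize(sd[180:310,190:340],(346,300)); C[300:,:346]=b
c=cv2.resize(im[120:270,220:420],(400,300)); C[300:,400:]=c
cv2.imwrite("pics/c6.png",C)
E
```

```text
[0.6128959  0.0324217  0.14186688] [4.14895672e-05 7.20461314e-01 6.93495110e-01 1.60390925e-04] [ 1.43268235  0.62514016 -4.44569176] [ 0.06330019 -0.08632681 -0.04353854]
```

View pics/c6.png

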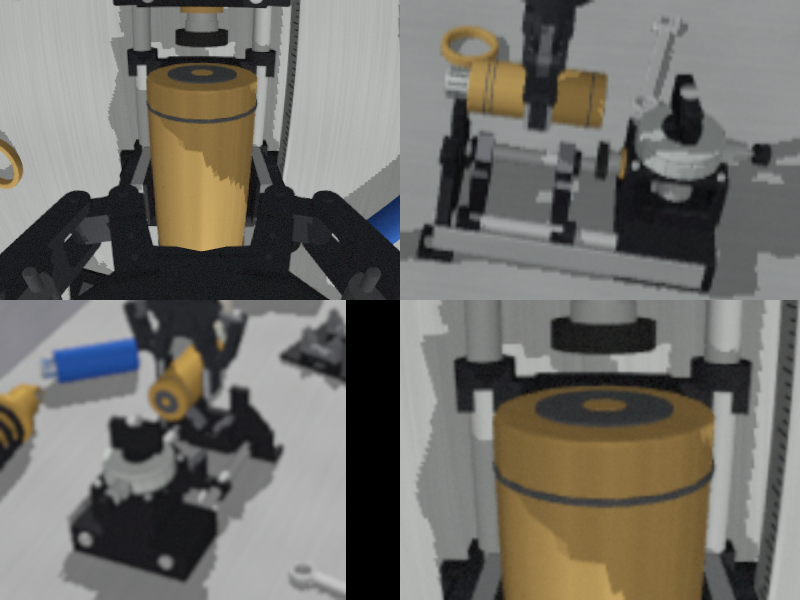

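The wrist view shows the plain end at crop (604,405) in line with the pad at (603,333). The scene crop shows the adjuster over the yoke and the barrel above both saddles. Next I'll work out the along-axis clearance.

```bash
python3 - <<'E'
from h import *
s=np.load("s6.npy",allow_pickle=True).item()
z=s['tcp_pos'][2]-.0055
B=lambda x,y:(220+(x-400)/2,120+(y-300)/2)
print("end c",plane("wrist",B(604,405),z,s),"bottom edge",plane("wrist",B(604,387),z-.023,s))
for r in (346,350): print("pad front top",plane("wrist",B(603,r),.088,s))
for a in ((497,490),(712,490)): print(plane("wrist",B(*a),z,s))
print("R post sockets",plane("wrist",B(458,375),.06,s),plane("wrist",B(750,375),.06,s))
# scene: shoulder line vs yoke in stand y: scene crop scale 400/150
S=lambda x,y:(330+(x-400)*150/400,185+y*115/307)
print("scene plain end right edge",plane("scene",S(607,97),z)); print("shoulder ",plane("scene",S(470,85),z))
print("scene yoke top inner",plane("scene",S(467,107),.09),"pad front",plane("scene",S(597,155),.072))
E
```

```text
end c [0.61661028 0.08381763 0.13636688] bottom edge [0.61661059 0.0825226  0.11336688]
pad front top [0.61661341 0.08869624 0.088     ]
pad front top [0.6165709  0.08756032 0.088     ]
[0.59271168 0.06583609 0.13636688]
[0.63936061 0.06408279 0.13636688]
R post sockets [0.56772821 0.07710258 0.06      ] [0.66523154 0.07346538 0.06      ]
scene plain end right edge [0.61101638 0.08708538 0.13636688]
shoulder  [ 0.61322079 -0.02554573  0.13636688]
scene yoke top inner [ 0.58641968 -0.02814673  0.09      ] pad front [0.6109127  0.08674057 0.072     ]
```

carry_out --rows "1 0 -0.001 -0.01 0;1 0 0 -0.012 0;1 0 0 -0.01 0;1 0 0 -0.005 0;1 0 0 -0.005 0;1 0 0 0 0;1 0 0 0 0;1 0 0 0 0"

```text
t: 7.85
tcp_pos: [0.6128, 0.0317, 0.0997]
tool_rot: [0.0, 0.72, 0.694, 0.0]
wrist_force: [0.4, 0.5, -3.8]
finger_gap: 0.0443
grip_force: 52.4
```

carry_out --rows "1 0 0 -0.005 0;1 0 0 -0.005 0;1 0 0 -0.004 0;1 0 0 -0.002 0;1 0 0 0 0;1 0 0 0 0;1 0 0 0 0;1 0 0 0 0"

```text
t: 8.65
tcp_pos: [0.6126, 0.0316, 0.0835]
tool_rot: [0.0, 0.72, 0.694, 0.0]
wrist_force: [-0.3, 0.1, -4.2]
finger_gap: 0.0445
grip_force: 52.4
```

carry_out --rows "1 0 0 -0.002 0;1 0 0 -0.001 0;1 0 0 0 0;1 0 -0.001 0 0;1 0 -0.0005 0 0;1 0 0 0 0;1 0 0 0 0;1 0 0 0 0"

```text
t: 9.45
tcp_pos: [0.6125, 0.0301, 0.0803]
tool_rot: [0.0, 0.72, 0.694, 0.0]
wrist_force: [-0.2, 0.3, -4.2]
finger_gap: 0.0448
grip_force: 52.4
```

carry_out --rows "1 0 -0.0005 0 0;1 0 -0.0005 0 0;1 0 0 0 0;1 0 0 0 0;1 0 0 0 0;1 0 0 0 0;1 0 0 0 0;1 0 0 0 0"

```text
t: 10.25
tcp_pos: [0.6124, 0.0291, 0.0803]
tool_rot: [-0.0, 0.72, 0.694, -0.0]
wrist_force: [0.3, 0.7, -4.0]
finger_gap: 0.0447
grip_force: 52.4
```

carry_out --rows "1 0 -0.0005 0 0;1 0 -0.0005 0 0;1 0 0 0 0;1 0 0 0 0;1 0 0 0 0;1 0 0 0 0;1 0 0 0 0;1 0 0 0 0"

```text
t: 11.05
tcp_pos: [0.6125, 0.0285, 0.0803]
tool_rot: [-0.0, 0.72, 0.694, 0.0]
wrist_force: [0.3, 4.2, -3.8]
finger_gap: 0.0448
grip_force: 52.4
```

carry_out --rows "1 0 -0.0005 0 0;1 0 0 0 0;1 0 0 0 0;1 0 0 0 0;1 0 0 0 0;1 0 0 0 0;1 0 0 0 0;1 0 0 0 0"

```text
t: 11.85
tcp_pos: [0.6125, 0.0285, 0.0804]
tool_rot: [-0.0, 0.72, 0.694, 0.0]
wrist_force: [0.6, 5.3, -4.0]
finger_gap: 0.0449
grip_force: 52.4
```

Shoulder contact felt at about 5 N. Now I'll lower gently.

carry_out --rows "1 0 0.0005 0 0;1 0 0 -0.001 0;1 0 0 -0.001 0;1 0 0 0 0;1 0 0 0 0;1 0 0 0 0;1 0 0 0 0;1 0 0 0 0"

```text
t: 12.65
tcp_pos: [0.6128, 0.0285, 0.0786]
tool_rot: [0.0, 0.72, 0.694, 0.0]
wrist_force: [-0.2, 5.3, -1.5]
finger_gap: 0.0447
grip_force: 52.5
```

carry_out --rows "1 0 0 -0.001 0;1 0 0 0 0;1 0 0 0 0;1 0 0 0 0;1 0 0 0 0;1 0 0 0 0;1 0 0 0 0;1 0 0 0 0"

```text
t: 13.45
tcp_pos: [0.6128, 0.0285, 0.0782]
tool_rot: [0.0, 0.72, 0.694, 0.001]
wrist_force: [-2.4, 5.5, 4.9]
finger_gap: 0.0445
grip_force: 53.4
```

carry_out --rows "1 -0.0005 0 -0.0005 0;1 0 0 0 0;1 0 0 0 0;0.8 0 0 0 0;0.4 0 0 0 0;0 0 0 0 0;0 0 0 0 0;0 0 0 0 0" --newtons 20

```text
t: 14.25
tcp_pos: [0.612, 0.0274, 0.0767]
tool_rot: [0.0, 0.721, 0.693, -0.0]
wrist_force: [0.2, -0.3, -0.5]
finger_gap: 0.085
grip_force: 0.0
```

carry_out --rows "0 0 0 0 0;0 0 0 0.01 0;0 0 0 0.03 0;0 0 0 0.04 0;0 0 0 0.04 0;0 0 0 0.03 0;0 0 0 0 0;0 0 0 0 0"

```text
t: 15.05
tcp_pos: [0.6122, 0.0281, 0.228]
tool_rot: [0.001, 0.72, 0.694, 0.001]
wrist_force: [0.4, -0.8, -0.3]
finger_gap: 0.0857
grip_force: 0.0
```

```bash
python3 - <<'E'
from h import *
s,im=snap("wrist","w7");np.save("s7.npy",s,allow_pickle=True);print(s['tcp_pos'],s['tool_rot'],s['wrist_force'])
_,sc=snap("scene","sc7"); _,sd=snap("side","sd7")
C=np.zeros((600,800,3),np.uint8)
C[:300,:400]=im[0:300,120:520]
C[:300,400:]=cv2.resize(sc[185:300,330:480],(400,307))[:300]
C[300:,:346]=cv2.resize(sd[180:310,190:340],(346,300))
C[300:,400:]=cv2.resize(im[0:225,220:420],(267,300)) if 0 else cv2.resize(im[0:150,220:420],(400,300))
cv2.imwrite("pics/c7.png",C)
E
```

```text
[0.61222023 0.02808618 0.22797814] [6.98304744e-04 7.20326621e-01 6.93634338e-01 6.90515465e-04] [ 0.40970412 -0.79733849 -0.30011875]
```

View pics/c7.png

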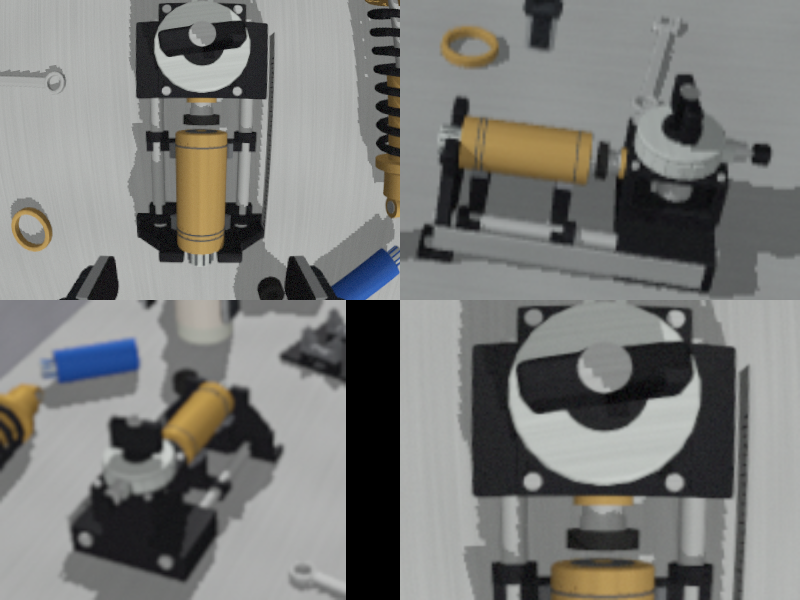

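The reservoir is seated, with the adjuster in the yoke slot and a gap at the pad (603,540). The knob bar in the lower-right crop runs (518,372)–(687,345), with its cap at (605,367). Next I'll locate the knob axis.

```bash
python3 - <<'E'
from h import *
s=np.load("s7.npy",allow_pickle=True).item(); s5=np.load("s5.npy",allow_pickle=True).item()
B=lambda x,y:(220+(x-400)/2,(y-300)/2)
P=lambda n,p:print(n,p.round(4))
P("cap .156",plane("wrist",B(605,367),.156,s))
print("tri",tri(ray("wrist",B(605,367),s),ray("wrist",(235+214/2.5,8/2.5),s5)), tri(ray("wrist",B(605,367),s),ray("scene",(330+(688-400)*150/400,185+90*115/307))))
a,b=plane("wrist",B(518,372),.156,s),plane("wrist",B(687,345),.156,s); P("back edge",a);P("",b);print(np.degrees(np.arctan2(*(b-a)[1::-1])), np.linalg.norm(b-a))
a,b=plane("wrist",B(523,413),.156,s),plane("wrist",B(692,392),.156,s); P("front edge",a);P("",b);print(np.degrees(np.arctan2(*(b-a)[1::-1])))
for q in((508,395),(700,395),(604,487),(604,303)): P("skirt",plane("wrist",B(*q),.12,s))
print(s['joint_pos'].round(3))
for n in("w5","w7"): pass
E
```

```text
cap .156 [0.6191 0.1494 0.156 ]
tri (array([0.61929778, 0.15094294, 0.14867662]), [0.0001419377802666285, 0.00014193778026663653]) (array([0.61901199, 0.14849009, 0.15810566]), [0.0005026492276638362, 0.0005026492276637795])
back edge [0.5929 0.1494 0.156 ]
 [0.644  0.1563 0.156 ]
7.647632051035735 0.05153525799185523
front edge [0.594  0.1363 0.156 ]
 [0.6449 0.1412 0.156 ]
5.457263563838399
skirt [0.5845 0.1484 0.12  ]
skirt [0.6532 0.1459 0.12  ]
skirt [0.6175 0.1124 0.12  ]
skirt [0.6201 0.1817 0.12  ]
[ 0.132  0.471 -0.385  1.617  0.194  1.089 -0.343]
```

carry_out --rows "0 0.001 0.015 0 8.3;0 0.001 0.015 0 8.3;0 0.001 0.015 0 8.3;0 0.001 0.015 0 8.3;0 0.001 0.015 0 8.3;0 0.001 0.015 0 8.3;0 0.001 0.015 0 8.3;0 0 0.015 0 8.3"

```text
t: 16.0
tcp_pos: [0.6185, 0.1484, 0.2254]
tool_rot: [-0.001, 0.22, 0.976, -0.0]
wrist_force: [0.4, -0.0, 0.6]
finger_gap: 0.0858
grip_force: 0.0
```

carry_out --rows "0 0 0 0 8.3;0 0 0 0 8.3;0 0 0 -0.01 8.3;0 0 0 -0.01 8;0 0 0 0 0;0 0 0 0 0;0 0 0 0 0;0 0 0 0 0"

```text
t: 16.8
tcp_pos: [0.6191, 0.1483, 0.2073]
tool_rot: [0.0, -0.061, 0.998, 0.0]
wrist_force: [1.2, 0.8, 0.3]
finger_gap: 0.0852
grip_force: 0.0
```

```bash
python3 - <<'E'
from h import *
s,im=snap("wrist","w8"); q=s['tool_rot']
print(s['tcp_pos'],np.degrees(2*np.arctan2(q[2],q[1])),s['joint_pos'].round(3))
cv2.imwrite("pics/c8.png",im[50:400,120:520])
E
```

```text
[0.61913362 0.14827253 0.20731006] 187.0318195621919 [ 0.178  0.622 -0.79   1.556  0.468  1.161  0.986]
```

carry_out --rows "0 0 0 -0.025 0;0 0 0 -0.02 0;0 0 0 -0.01 0;0 0 0 0 0;0.5 0 0 0 0;1 0 0 0 0;1 0 0 0 0;1 0 0 0 0" --newtons 80

```text
t: 17.65
tcp_pos: [0.6192, 0.1482, 0.1525]
tool_rot: [0.0, -0.062, 0.998, 0.0]
wrist_force: [0.2, -0.7, -0.4]
finger_gap: 0.028
grip_force: 0.0
```

carry_out --rows "1 0 0 0 0;1 0 0 0 0;1 0 0 0 0;1 0 0 0 0;1 0 0 0 0;1 0 0 0 0;1 0 0 0 0;1 0 0 0 0"

```text
t: 18.45
tcp_pos: [0.6189, 0.15, 0.1527]
tool_rot: [0.001, -0.063, 0.998, 0.001]
wrist_force: [-0.8, 4.7, 3.5]
finger_gap: 0.0127
grip_force: 78.7
```

```bash
cat > st.py <<'E'
from h import *
s=status.get_state(); q=s['tool_rot']; print(round(s['t'],2),s['tcp_pos'].round(4),"head",round(np.degrees(2*np.arctan2(q[2],q[1])),2),"F",s['wrist_force'].round(1),"M",s['moment'].round(3),"gap",round(s['finger_gap'],4),round(s['grip_force'],1))
E
python3 st.py
```

```text
18.45 [0.6189 0.15   0.1527] head 187.21 F [-0.8  4.7  3.5] M [ 0.772  0.18  -0.165] gap 0.0127 78.7
```

carry_out --rows "1 0 0.0015 0 0;1 0 0 0 -4;1 0 0 0 -6;1 0 0 0 -6;1 0 0 0 -6;1 0 0 0 -6;1 0 0 0 -6;1 0 0 0 -4"

```text
t: 19.25
tcp_pos: [0.6187, 0.1495, 0.1526]
tool_rot: [0.0, 0.268, 0.964, -0.0]
wrist_force: [-3.4, -0.9, 7.1]
finger_gap: 0.0127
grip_force: 79.4
```

```bash
python3 st.py
```

```text
19.25 [0.6187 0.1495 0.1526] head 148.96 F [-3.4 -0.9  7.1] M [-0.417  0.696  0.541] gap 0.0127 79.4
```

```bash
cat >> st.py <<'E'
ref=cv2.imread("pics/scene0.png"); _,im=snap("scene")
def c(i):
    g=cv2.cvtColor(i,cv2.COLOR_BGR2GRAY)[234:252,455:478].astype(float); w=np.clip(70-g,0,None); y,x=np.mgrid[:18,:23]; return (x*w).sum()/w.sum()+455,(y*w).sum()/w.sum()+234,w.sum()
print("pull knob",np.round(c(ref),2),np.round(c(im),2), proj("scene",(0.6225,.205,.102)),proj("scene",(0.6225,.210,.102)))
E
python3 st.py
```

```text
19.25 [0.6187 0.1495 0.1526] head 148.96 F [-3.4 -0.9  7.1] M [-0.417  0.696  0.541] gap 0.0127 79.4
pull knob [ 465.01  242.24 1888.  ] [ 465.08  242.25 1732.  ] (np.float64(460.3750950635816), np.float64(242.25301224883432)) (np.float64(462.73215175421103), np.float64(242.49850459572326))
```

carry_out --rows "1 0 0 0 -1;1 0 0 0 -1;1 0 0 0 -0.5;1 0 0 0 -0.5;1 0 0 0 -0.5;1 0 0 0 -0.5;1 0 0 0 -0.5;1 0 0 0 0"

```text
t: 20.1
tcp_pos: [0.6187, 0.1493, 0.1526]
tool_rot: [0.0, 0.303, 0.953, -0.0]
wrist_force: [-3.3, -0.4, 8.7]
finger_gap: 0.0126
grip_force: 79.5
```

```bash
python3 st.py
```

```text
20.1 [0.6187 0.1493 0.1526] head 144.67 F [-3.3 -0.4  8.7] M [-0.306  0.797  0.475] gap 0.0126 79.5
pull knob [ 465.01  242.24 1888.  ] [ 465.11  242.23 1676.  ] (np.float64(460.3750950635816), np.float64(242.25301224883432)) (np.float64(462.73215175421103), np.float64(242.49850459572326))
```

carry_out --rows "1 0 0 0 -0.5;1 0 0 0 -0.5;1 0 0 0 -0.5;1 0 0 0 -0.5;1 0 0 0 -0.5;1 0 0 0 -0.5;1 0 0 0 0;1 0 0 0 0"

```text
t: 20.95
tcp_pos: [0.6187, 0.1493, 0.1526]
tool_rot: [0.0, 0.328, 0.945, -0.001]
wrist_force: [-3.7, 0.0, 7.7]
finger_gap: 0.0127
grip_force: 79.5
```

```bash
python3 st.py
```

```text
20.95 [0.6187 0.1493 0.1526] head 141.69 F [-3.7  0.   7.7] M [-0.289  0.859  0.532] gap 0.0127 79.5
pull knob [ 465.01  242.24 1888.  ] [ 465.1   242.23 1674.  ] (np.float64(460.3750950635816), np.float64(242.25301224883432)) (np.float64(462.73215175421103), np.float64(242.49850459572326))
```

carry_out --rows "1 0 0 0 -0.5;1 0 0 0 -0.5;1 0 0 0 -0.5;1 0 0 0 -0.5;1 0 0 0 -0.5;1 0 0 0 -0.5;1 0 0 0 0;1 0 0 0 0"

```text
t: 21.8
tcp_pos: [0.6186, 0.1493, 0.1526]
tool_rot: [0.0, 0.353, 0.936, -0.0]
wrist_force: [-4.0, -1.6, 8.4]
finger_gap: 0.0126
grip_force: 79.5
```

```bash
python3 st.py
```

```text
21.8 [0.6186 0.1493 0.1526] head 138.68 F [-4.  -1.6  8.4] M [-0.352  0.915  0.471] gap 0.0126 79.5
pull knob [ 465.01  242.24 1888.  ] [ 465.12  242.24 1685.  ] (np.float64(460.3750950635816), np.float64(242.25301224883432)) (np.float64(462.73215175421103), np.float64(242.49850459572326))
```

carry_out --rows "1 0 0 0 -0.5;1 0 0 0 -0.5;1 0 0 0 -0.5;1 0 0 0 -0.5;1 0 0 0 -0.5;1 0 0 0 -0.5;1 0 0 0 0;1 0 0 0 0"

```text
t: 22.65
tcp_pos: [0.6186, 0.1493, 0.1526]
tool_rot: [0.0, 0.377, 0.926, -0.001]
wrist_force: [-4.4, -1.9, 8.4]
finger_gap: 0.0127
grip_force: 79.6
```

```bash
python3 st.py
```

```text
22.65 [0.6186 0.1493 0.1526] head 135.69 F [-4.4 -1.9  8.4] M [-0.347  0.948  0.518] gap 0.0127 79.6
pull knob [ 465.01  242.24 1888.  ] [ 465.1   242.23 1695.  ] (np.float64(460.3750950635816), np.float64(242.25301224883432)) (np.float64(462.73215175421103), np.float64(242.49850459572326))
```

carry_out --rows "1 0 0 0 -0.5;1 0 0 0 -0.5;1 0 0 0 -0.5;1 0 0 0 -0.5;1 0 0 0 -0.5;1 0 0 0 -0.5;1 0 0 0 0;1 0 0 0 0"

```text
t: 23.5
tcp_pos: [0.6186, 0.1492, 0.1526]
tool_rot: [0.0, 0.401, 0.916, -0.001]
wrist_force: [-4.2, -1.4, 7.9]
finger_gap: 0.0129
grip_force: 79.6
```

```bash
python3 st.py
```

```text
23.5 [0.6186 0.1492 0.1526] head 132.69 F [-4.2 -1.4  7.9] M [-0.297  1.043  0.528] gap 0.0129 79.6
pull knob [ 465.01  242.24 1888.  ] [ 465.1   242.23 1697.  ] (np.float64(460.3750950635816), np.float64(242.25301224883432)) (np.float64(462.73215175421103), np.float64(242.49850459572326))
```

carry_out --rows "1 0 0 0 -0.5;1 0 0 0 -0.5;1 0 0 0 -0.5;1 0 0 0 -0.5;1 0 0 0 -0.5;1 0 0 0 -0.5;1 0 0 0 0;1 0 0 0 0"

```text
t: 24.35
tcp_pos: [0.6185, 0.1492, 0.1526]
tool_rot: [0.0, 0.425, 0.905, -0.001]
wrist_force: [-4.3, -2.0, 10.0]
finger_gap: 0.0128
grip_force: 79.6
```

```bash
python3 st.py
```

```text
24.35 [0.6185 0.1492 0.1526] head 129.69 F [-4.3 -2.  10. ] M [-0.395  1.055  0.6  ] gap 0.0128 79.6
pull knob [ 465.01  242.24 1888.  ] [ 465.1   242.26 1678.  ] (np.float64(460.3750950635816), np.float64(242.25301224883432)) (np.float64(462.73215175421103), np.float64(242.49850459572326))
```

carry_out --rows "1 0 0 0 -0.5;1 0 0 0 -0.5;1 0 0 0 -0.5;1 0 0 0 -0.5;1 0 0 0 -0.5;1 0 0 0 -0.5;1 0 0 0 0;1 0 0 0 0"

```text
t: 25.2
tcp_pos: [0.6184, 0.1492, 0.1526]
tool_rot: [0.0, 0.449, 0.894, -0.001]
wrist_force: [-4.1, -1.9, 9.5]
finger_gap: 0.0126
grip_force: 79.7
```

```bash
python3 st.py
```

```text
25.2 [0.6184 0.1492 0.1526] head 126.69 F [-4.1 -1.9  9.5] M [-0.395  1.077  0.594] gap 0.0126 79.7
pull knob [ 465.01  242.24 1888.  ] [ 465.1   242.25 1687.  ] (np.float64(460.3750950635816), np.float64(242.25301224883432)) (np.float64(462.73215175421103), np.float64(242.49850459572326))
```

carry_out --rows "1 0 0 0 -0.5;1 0 0 0 -0.5;1 0 0 0 -0.5;1 0 0 0 -0.5;1 0 0 0 -0.5;1 0 0 0 -0.5;1 0 0 0 0;1 0 0 0 0"

```text
t: 26.05
tcp_pos: [0.6184, 0.1492, 0.1526]
tool_rot: [0.0, 0.472, 0.882, -0.001]
wrist_force: [-4.4, -2.7, 9.0]
finger_gap: 0.0128
grip_force: 79.7
```

```bash
python3 st.py
```

```text
26.05 [0.6184 0.1492 0.1526] head 123.69 F [-4.4 -2.7  9. ] M [-0.41   1.091  0.567] gap 0.0128 79.7
pull knob [ 465.01  242.24 1888.  ] [ 465.05  242.23 1733.  ] (np.float64(460.3750950635816), np.float64(242.25301224883432)) (np.float64(462.73215175421103), np.float64(242.49850459572326))
```

carry_out --rows "1 0 0 0 -0.5;1 0 0 0 -0.5;1 0 0 0 -0.5;1 0 0 0 -0.5;1 0 0 0 -0.5;1 0 0 0 -0.5;1 0 0 0 0;1 0 0 0 0"

```text
t: 26.9
tcp_pos: [0.6184, 0.1491, 0.1526]
tool_rot: [0.0, 0.495, 0.869, -0.001]
wrist_force: [-4.8, -1.9, 8.8]
finger_gap: 0.0129
grip_force: 79.7
```

```bash
python3 st.py
```

```text
26.9 [0.6184 0.1491 0.1526] head 120.68 F [-4.8 -1.9  8.8] M [-0.362  1.166  0.506] gap 0.0129 79.7
pull knob [ 465.01  242.24 1888.  ] [ 464.54  242.19 1695.  ] (np.float64(460.3750950635816), np.float64(242.25301224883432)) (np.float64(462.73215175421103), np.float64(242.49850459572326))
```

The pull knob has started to move, so I'll go on in finer steps.

carry_out --rows "1 0 0 0 -0.5;1 0 0 0 0;1 0 0 0 -0.5;1 0 0 0 0;1 0 0 0 0;1 0 0 0 0;1 0 0 0 0;1 0 0 0 0"

```text
t: 27.75
tcp_pos: [0.6184, 0.1491, 0.1526]
tool_rot: [0.0, 0.502, 0.865, -0.001]
wrist_force: [-3.4, -1.8, 8.6]
finger_gap: 0.0129
grip_force: 79.7
```

```bash
python3 st.py
```

```text
27.75 [0.6184 0.1491 0.1526] head 119.69 F [-3.4 -1.8  8.6] M [-0.384  1.191  0.493] gap 0.0129 79.7
pull knob [ 465.01  242.24 1888.  ] [ 464.29  242.15 1722.  ] (np.float64(460.3750950635816), np.float64(242.25301224883432)) (np.float64(462.73215175421103), np.float64(242.49850459572326))
```

carry_out --rows "1 0 0 0 -0.5;1 0 0 0 0;1 0 0 0 -0.5;1 0 0 0 0;1 0 0 0 -0.5;1 0 0 0 0;1 0 0 0 0;1 0 0 0 0"

```text
t: 28.6
tcp_pos: [0.6183, 0.1491, 0.1526]
tool_rot: [0.0, 0.514, 0.858, -0.001]
wrist_force: [-5.2, -1.8, 9.2]
finger_gap: 0.0127
grip_force: 79.7
```

```bash
python3 st.py
```

```text
28.6 [0.6183 0.1491 0.1526] head 118.18 F [-5.2 -1.8  9.2] M [-0.418  1.177  0.557] gap 0.0127 79.7
pull knob [ 465.01  242.24 1888.  ] [ 464.03  242.14 1715.  ] (np.float64(460.3750950635816), np.float64(242.25301224883432)) (np.float64(462.73215175421103), np.float64(242.49850459572326))
```

carry_out --rows "1 0 0 0 -0.5;1 0 0 0 0;1 0 0 0 -0.5;1 0 0 0 0;1 0 0 0 -0.5;1 0 0 0 0;1 0 0 0 0;1 0 0 0 0"

```text
t: 29.45
tcp_pos: [0.6184, 0.1491, 0.1526]
tool_rot: [0.0, 0.525, 0.851, -0.001]
wrist_force: [-5.0, -1.8, 9.7]
finger_gap: 0.0126
grip_force: 79.7
```

```bash
python3 st.py
```

```text
29.45 [0.6184 0.1491 0.1526] head 116.68 F [-5.  -1.8  9.7] M [-0.38   1.218  0.554] gap 0.0126 79.7
pull knob [ 465.01  242.24 1888.  ] [ 463.32  242.05 1730.  ] (np.float64(460.3750950635816), np.float64(242.25301224883432)) (np.float64(462.73215175421103), np.float64(242.49850459572326))
```

carry_out --rows "1 0 0 0 -0.5;1 0 0 0 0;1 0 0 0 -0.5;1 0 0 0 0;1 0 0 0 0;1 0 0 0 0;1 0 0 0 0;1 0 0 0 0"

```text
t: 30.3
tcp_pos: [0.6183, 0.1491, 0.1526]
tool_rot: [0.0, 0.532, 0.847, -0.001]
wrist_force: [-4.2, -2.7, 9.6]
finger_gap: 0.0127
grip_force: 79.7
```

```bash
python3 st.py
```

```text
30.3 [0.6183 0.1491 0.1526] head 115.68 F [-4.2 -2.7  9.6] M [-0.396  1.21   0.521] gap 0.0127 79.7
pull knob [ 465.01  242.24 1888.  ] [ 463.13  242.05 1633.  ] (np.float64(460.3750950635816), np.float64(242.25301224883432)) (np.float64(462.73215175421103), np.float64(242.49850459572326))
```

```bash
python3 - <<'E'
from h import *
_,im=snap("scene","sc9")
for i in (cv2.imread("pics/scene0.png"),im):
    g=cv2.cvtColor(i,cv2.COLOR_BGR2GRAY).astype(int); print(g[239:246,448:474].mean(0).round(0).astype(int))
E
```

```text
[119 114 110 116 118 119 119 114 115 114 113 115 127 123  56  21  23  28
  30  32  48 132 145 145 145 145]
[138 131 121 121 122 124 124 122 126 130 133 139  67  29  28  31  29  32
  50 149 149 149 149 149 150 150]
```

carry_out --rows "1 0 0 0 -0.5;1 0 0 0 0;1 0 0 0 0;1 0 0 0 0;1 0 0 0 0;1 0 0 0 0;1 0 0 0 0;1 0 0 0 0"

```text
t: 31.2
tcp_pos: [0.6183, 0.1491, 0.1526]
tool_rot: [0.0, 0.536, 0.844, -0.001]
wrist_force: [-4.9, -2.7, 10.4]
finger_gap: 0.0128
grip_force: 79.8
```

```bash
python3 st.py
```

```text
31.2 [0.6183 0.1491 0.1526] head 115.19 F [-4.9 -2.7 10.4] M [-0.317  1.261  0.596] gap 0.0128 79.8
pull knob [ 465.01  242.24 1888.  ] [ 463.13  242.04 1662.  ] (np.float64(460.3750950635816), np.float64(242.25301224883432)) (np.float64(462.73215175421103), np.float64(242.49850459572326))
```

carry_out --rows "1 0 0 0 -0.5;1 0 0 0 0;1 0 0 0 -0.5;1 0 0 0 0;1 0 0 0 0;1 0 0 0 0;1 0 0 0 0;1 0 0 0 0"

```text
t: 32.05
tcp_pos: [0.6183, 0.1491, 0.1526]
tool_rot: [0.0, 0.543, 0.84, -0.001]
wrist_force: [-4.8, -2.4, 9.6]
finger_gap: 0.0125
grip_force: 79.8
```

```bash
python3 st.py
```

```text
32.05 [0.6183 0.1491 0.1526] head 114.19 F [-4.8 -2.4  9.6] M [-0.392  1.301  0.577] gap 0.0125 79.8
pull knob [ 465.01  242.24 1888.  ] [ 463.12  242.04 1650.  ] (np.float64(460.3750950635816), np.float64(242.25301224883432)) (np.float64(462.73215175421103), np.float64(242.49850459572326))
```

carry_out --rows "1 0 0 0 -0.4;1 0 0 0 0;1 0 0 0 -0.4;1 0 0 0 0;1 0 0 0 0;1 0 0 0 0;1 0 0 0 0;1 0 0 0 0"

```text
t: 32.9
tcp_pos: [0.6182, 0.1491, 0.1526]
tool_rot: [-0.0, 0.549, 0.836, -0.001]
wrist_force: [-5.5, -1.9, 9.0]
finger_gap: 0.0127
grip_force: 79.8
```

```bash
python3 st.py
```

```text
32.9 [0.6182 0.1491 0.1526] head 113.39 F [-5.5 -1.9  9. ] M [-0.38   1.327  0.614] gap 0.0127 79.8
pull knob [ 465.01  242.24 1888.  ] [ 463.11  242.01 1653.  ] (np.float64(460.3750950635816), np.float64(242.25301224883432)) (np.float64(462.73215175421103), np.float64(242.49850459572326))
```

carry_out --rows "1 0 0 0 -0.4;1 0 0 0 0;1 0 0 0 -0.4;1 0 0 0 0;1 0 0 0 0;1 0 0 0 0;1 0 0 0 0;1 0 0 0 0"

```text
t: 33.75
tcp_pos: [0.6182, 0.1491, 0.1526]
tool_rot: [0.0, 0.555, 0.832, -0.001]
wrist_force: [-5.6, -1.9, 10.4]
finger_gap: 0.013
grip_force: 79.8
```

```bash
python3 st.py
```

```text
33.75 [0.6182 0.1491 0.1526] head 112.59 F [-5.6 -1.9 10.4] M [-0.393  1.239  0.616] gap 0.013 79.8
pull knob [ 465.01  242.24 1888.  ] [ 463.11  242.03 1656.  ] (np.float64(460.3750950635816), np.float64(242.25301224883432)) (np.float64(462.73215175421103), np.float64(242.49850459572326))
```

carry_out --rows "1 0 0 0 -0.4;1 0 0 0 0;1 0 0 0 -0.4;1 0 0 0 0;1 0 0 0 0;1 0 0 0 0;1 0 0 0 0;1 0 0 0 0"

```text
t: 34.6
tcp_pos: [0.6182, 0.149, 0.1526]
tool_rot: [-0.0, 0.561, 0.828, -0.001]
wrist_force: [-5.3, -0.9, 9.5]
finger_gap: 0.0126
grip_force: 79.8
```

```bash
python3 st.py
```

```text
34.6 [0.6182 0.149  0.1526] head 111.78 F [-5.3 -0.9  9.5] M [-0.408  1.365  0.606] gap 0.0126 79.8
pull knob [ 465.01  242.24 1888.  ] [ 463.13  242.03 1654.  ] (np.float64(460.3750950635816), np.float64(242.25301224883432)) (np.float64(462.73215175421103), np.float64(242.49850459572326))
```

carry_out --rows "1 0 0 0 -0.4;1 0 0 0 0;1 0 0 0 -0.4;1 0 0 0 0;1 0 0 0 0;1 0 0 0 0;1 0 0 0 0;1 0 0 0 0"

```text
t: 35.45
tcp_pos: [0.6182, 0.149, 0.1526]
tool_rot: [0.0, 0.566, 0.824, -0.001]
wrist_force: [-5.0, -3.3, 10.2]
finger_gap: 0.0129
grip_force: 79.8
```

```bash
python3 st.py
```

```text
35.45 [0.6182 0.149  0.1526] head 110.99 F [-5.  -3.3 10.2] M [-0.406  1.379  0.587] gap 0.0129 79.8
pull knob [ 465.01  242.24 1888.  ] [ 463.13  242.04 1647.  ] (np.float64(460.3750950635816), np.float64(242.25301224883432)) (np.float64(462.73215175421103), np.float64(242.49850459572326))
```

carry_out --rows "1 0 0 0 -0.4;1 0 0 0 0;1 0 0 0 -0.4;1 0 0 0 0;1 0 0 0 0;1 0 0 0 0;1 0 0 0 0;1 0 0 0 0"

```text
t: 36.3
tcp_pos: [0.6182, 0.1491, 0.1526]
tool_rot: [0.0, 0.572, 0.82, -0.001]
wrist_force: [-7.1, -2.5, 8.8]
finger_gap: 0.0127
grip_force: 79.9
```

```bash
python3 st.py
```

```text
36.3 [0.6182 0.1491 0.1526] head 110.2 F [-7.1 -2.5  8.8] M [-0.375  1.318  0.704] gap 0.0127 79.9
pull knob [ 465.01  242.24 1888.  ] [ 463.11  241.99 1643.  ] (np.float64(460.3750950635816), np.float64(242.25301224883432)) (np.float64(462.73215175421103), np.float64(242.49850459572326))
```

The hard side of the notch is felt: torque rose from 0.60 to 0.70 N m, and the plunger is steady at its dropped position. I'll ease back a little and let go.

carry_out --rows "1 0 0 0 0.5;1 0 0 0 0.5;1 0 0 0 0;0.7 0 0 0 0;0.3 0 0 0 0;0 0 0 0 0;0 0 0 0 0;0 0 0 0 0" --newtons 20

```text
t: 37.15
tcp_pos: [0.619, 0.1496, 0.1517]
tool_rot: [-0.0, 0.565, 0.825, -0.0]
wrist_force: [0.0, -0.2, 0.0]
finger_gap: 0.0816
grip_force: 0.0
```

carry_out --rows "0 0 0 0 0;0 0 0 0.01 0;0 0 0 0.03 0;0 0 0 0.04 0;0 0 0 0.03 0;0 -0.03 0 0 0;0 -0.04 0 0 0;0 -0.03 0 0 0"

```text
t: 37.95
tcp_pos: [0.5171, 0.1499, 0.2627]
tool_rot: [0.0, 0.565, 0.825, 0.0]
wrist_force: [-1.0, 0.2, -0.3]
finger_gap: 0.0855
grip_force: 0.0
```

```bash
python3 st.py; python3 - <<'E'
from h import *
s,im=snap("wrist","w10"); _,sc=snap("scene","sc10"); _,sd=snap("side","sd10")
o=cv2.imread("pics/scene0.png"); C=np.zeros((600,800,3),np.uint8)
C[:300,:400]=cv2.resize(sc[185:300,330:480],(400,307))[:300]
C[:300,400:]=cv2.resize(sc[225:262,425:475],(400,300),interpolation=0)
C[300:,400:]=cv2.resize(o[225:262,425:475],(400,300),interpolation=0)
C[300:,:400]=im[50:350,120:520]
cv2.imwrite("pics/c10.png",C)
E
```

```text
37.95 [0.5171 0.1499 0.2627] head 111.17 F [-1.   0.2 -0.3] M [ 0.009 -0.023 -0.001] gap 0.0855 0.0
pull knob [ 465.01  242.24 1888.  ] [ 463.18  242.12 1673.  ] (np.float64(460.3750950635816), np.float64(242.25301224883432)) (np.float64(462.73215175421103), np.float64(242.49850459572326))
```

View pics/c10.png

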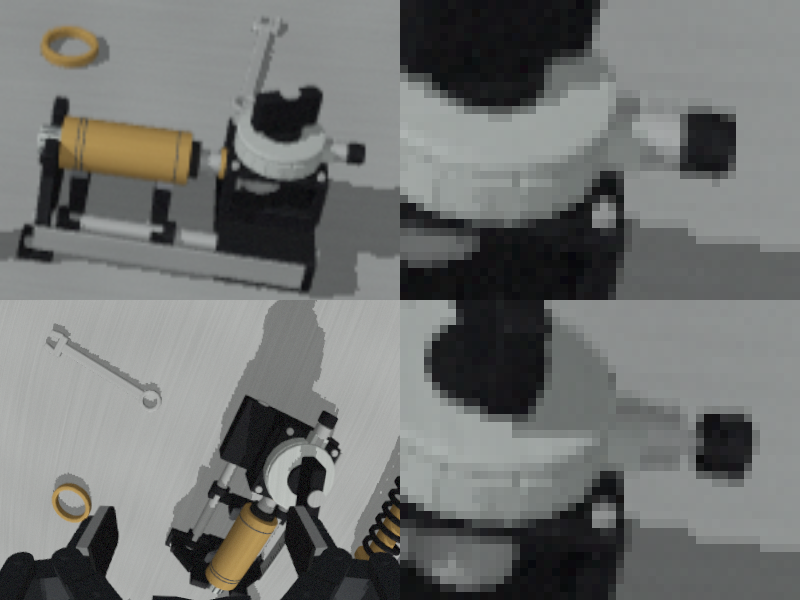

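The pull knob now sits against the bush (top right), with the initial gap in the bottom-right crop closed. The pad bears on the reservoir, the shoulder is at the yoke, and the gripper is clear.

```bash
python3 -c "
from plant import manip; print(manip.finish_job())"
```

```text
the job is handed in; nothing more can be done
None
```

The larger gold reservoir is lying in the saddles with its shoulder against the yoke and is clamped with the plunger home in its notch; I let go of the knob and handed the job in at about 38 s, with no verdict returned.

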